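# Start the clamp bolt on a guitar-neck glue-up

### The arm

A 6-joint arm with a two-finger parallel gripper is mounted at the origin on the work surface. World frame = base frame: x ahead of the robot, y to its left, z up, the work surface at z = 0. Lengths are in m, angles in degrees, forces in N, time in s.
With the tool pointing down it reaches from about 0.325 to 0.775 m from the base axis. Payload 9.3 kg.
Tool frame: the origin (TCP) lies midway between the tips of the shut fingers; the grasp point (between the pads) lies behind it (robot.grip_depth is the z of the grasp point in the tool frame, in m); z points along the fingers, y is the line along which they close (so a half turn about z gives the same grasp; the last joint's range is limited). The gripper opens to 85 mm and grips with 20 to 120 N. Pads are 22 mm wide; open, the fingers measure 114 mm over their backs; the gripper's body (76 mm by 85 mm) begins 54 mm behind the grasp point. The pads swing forward as they close: fully open they stand 13 mm farther back than shut.
Start: joints at [-73.831, 14.817, 1.232, 76.415, 0, 81.257], TCP at [0.232, -0.499, 0.231] pointing down, gripper open.
Joint ranges: [-174.27, 174.27], [-52.1, 104.24], [-59.71, 78.15], [-110.17, 111.67], [-87.03, 83.33], [-180, 180]. Speed limits (degrees/s): [127.2, 127.2, 159.86, 180, 180, 180].

### API

Orientations are given as a 3x3 rotation matrix whose columns are the frame's x, y, z axes.
In Python, from workcell import robot gives the robot as it stands.
- The arm moves only by the tool play_rows, never from a script. Its argument "series" is text: rows parted by semicolons, each of 6 numbers parted by spaces: the shift along the tool's x, y, z in mm, then the turn, a rotation vector about the tool's x, y, z in degrees. A call has 1 to 20 rows; each row shifts and turns the commanded pose from where the row before left it, along the tool's axes as they then stand; what a row does not reach is not made up. A row lasts 1/12 s, in which the tool goes at most 41.7 mm and 7.16 degrees, less where a joint would pass 70% of its speed; a pose out of reach is approached as far as the arm can. A call is refused whole if a number of a shift passes 41.7 or a number of a turn 7.16, either way. A call with a gripper value outside its range is refused whole. "hand" is the opening in per cent of the stroke, from 0 (shut) to 100 (fully open), set as the call begins (left out, the last holds). The fingers move at their own pace and stop on an object; the grip force is fixed at half the most. Time passes only in rows, so rows that do not move let the fingers close. It gives the time, the measured TCP pose, the force, the opening and the grip force at its end, in the units of the state.
- robot.state(): the state, without advancing time (a new reading comes with each control period).
- robot.snapshot(name): name is "scene" or "side" or "wrist"; returns a dict with "frame" (420x560x3 uint8, blue, green, red), "vertical_fov" (degrees; the focal length in pixels is half the picture's height over the tangent of half this angle, whatever the lens; pixels are square), "cx", "cy" (the principal point, pixels), "R" (3x3) and "t" (3): a world point X has camera coordinates R X + t; the wrist camera has in their place "T_tool_cam" (4x4, takes a point from camera to tool coordinates, whose origin is the TCP and whose axes are the flange's). Camera axes: x right, y down, z forward; pixel columns grow to the right and rows downward; lengths in m; the calibration is good to about 2 mm. A picture is of the moment at which its call begins: read the wrist's pose just before it. There is no depth.
- robot.sign_off(): hands the job in; it is judged then, once.
The state is a dict: "time_s": time; "joints": joint angles; "qd": joint speeds; "tau": joint torques, N m; "eef_pos": TCP position; "ee_rot": TCP orientation; "force": force on the tool from outside, world axes, zero at the start; "moment": the same for the moment, N m; "width": finger opening in m; "gripper_force": force on a finger pad.
Only numpy, scipy, OpenCV 4.12 (cv2) and the standard library are available. Lean on these libraries where they do the work, as an engineer would, in place of code of your own. Each camera call takes 0.05 s, during which the arm holds its last target. There are 200 camera calls.

### The job

A guitar neck lies in a gluing clamp; the one wing bolt standing proud of the others, on the near side of the middle bar, only rests on top of its nut's thread. Start it: turn it backward (anticlockwise from above) until you notice it drop into the start of the thread, then turn it forward (clockwise) one full turn from there. Finish while holding it like that, the gripper closed on the wing and still, and leave the loose things around the clamp where they are.

Things in the scene. Friction and masses are not known exactly. Their poses are not given: they have to be found in the camera images.
- wing: flat steel wing head of the bolt to start, near bolt of the middle cross bar: 60 mm wide along its x, 12 mm thick along its y, 40 mm tall, rounded ends; origin at its centre, on the bolt's axis, z up (a sleeve keeps the bolt vertical). Centre 172 to 176 mm above the table at the start; it turns and sinks with the bolt. A round collar 36 mm across, 8 mm tall, begins 20 mm below its centre
- bolt_turn (a joint): turn of that bolt about its vertical axis in rad, growing clockwise from above (forward, screwing in), counted over whole turns (6.28 each). Turns easily (under 0.1 N m). Right-hand thread, 24 mm across, 8 mm pitch. It drops into the thread somewhere 0.8 to 3.1 rad backward (smaller values) of the first reading
- bolt_down (a joint): how far that bolt has sunk, m, growing downward. At the start 1 to 4 mm: its weight (0.6 kg) rests on the sloping top of the nut's thread; it slides freely in its sleeve. Turned backward it climbs slowly to about 0, then drops one pitch, to about 8 mm; a squeezed wing is carried by the fingers and falls only when they ease. Turned forward from there it sinks 8 mm a turn and cannot be lifted out
- clamp: gluing clamp fixed to the bench: grey-faced plywood base 220 x 680 x 24 mm, guitar neck along its y, three wooden cross bars over it, tops at 110 mm; origin on the table on the axis of the bolt to start; x across the neck, away from the robot; z up. Five other wing bolts are already screwed down, some 30 mm lower (tops at 162 mm); the nearest is 120 mm away along x
- glue: loose white glue bottle, 56 mm across, 150 mm tall, behind the clamp; origin at the centre of its base; not to be moved
- tin: loose metal tin, 86 mm across, 100 mm tall, behind the clamp; origin at the centre of its base; not to be moved
- block: loose cork sanding block 47 x 102 x 28 mm in front of the clamp; origin at the centre of its base; not to be moved
- knife: loose filling knife, 190 mm long, lying in front of the clamp; origin under its middle; not to be moved

How it is judged (in metres and radians):
On the way:
1. the bolt was turned backward until it dropped into the start of the thread (value of joint bolt_turn below 1 rad and value of joint bolt_down between 0.006 and 0.0095 m), for 0.1 s.
At the end, for the whole second after the job is handed in: after the drop the bolt has been screwed forward one turn (sunk 16 mm in all, 13.5 to 18.5 mm accepted, about 0.3 turn either way), and the gripper holds the wing still with more than 10 N (value of joint bolt_down between 0.0135 and 0.0185 m and contact force between the fingers and wing above 10 N and velocity of joint bolt_turn between -0.1 and 0.1 rad/s); the arm keeps its last pose, push and grip.
It fails at once if a loose thing by the clamp was moved more than 30 mm (distance of any of glue, tin, block, knife from where it was at the start of the episode above 0.03 m).
It also fails if it takes over 72 s, if anything falls off the work surface, if the arm or the gripper's body presses on something with over 40 N, if the wrist force passes 120 N, or if a joint passes its speed limit or range.

## Working session

There is one attempt and no reset: what is moved stays moved. The work goes in short steps, Python scripts to look and compute and a tool call to move; the robot and the scene stay as the last step left them, time stands still between calls to the robot, and variables do not carry over. Pictures are saved under pics/ and viewed, at most 10 in all, crops included, and the job is handed in when it is done.

Besides the shell and the picture viewer there is one more tool, called after "Call:" as a command line: name --argument value ..., lists and objects as JSON in quotes. play_rows: Moves the arm, as the interface text tells. Its arguments: {"type":"object","properties":{"series":{"type":"string"},"hand":{"type":"number"}},"required":["series"]}

```bash
mkdir -p pics; ls
python3 - <<'E'
from workcell import robot
import cv2,numpy as np
s=robot.state();print(s,robot.grip_depth)
for n in("scene","side","wrist"):
    d=robot.snapshot(n);cv2.imwrite(f"pics/{n}0.png",d["frame"]);np.save(f"pics/{n}0.npy",d,allow_pickle=True)
    print(n,{k:v for k,v in d.items() if k!="frame"})
E
```

```text
pics
{'time_s': 0.0, 'joints': array([-7.38309245e+01,  1.48512534e+01,  1.18996557e+00,  7.64164878e+01,
       -9.03669707e-05,  8.12576878e+01]), 'qd': array([ 0.02791929,  0.04454007,  0.07266653, -0.13657558, -0.02960336,
       -0.04940881]), 'tau': array([-4.61172694e-04, -5.55641305e+01,  3.44527316e+01,  1.39431108e-02,
       -9.88587362e-05,  2.43607587e-05]), 'eef_pos': array([ 0.23159315, -0.49855054,  0.23066294]), 'ee_rot': array([[ 9.06960353e-01,  4.21215829e-01, -3.79525272e-04],
       [ 4.21215950e-01, -9.06959440e-01,  1.30330743e-03],
       [ 2.04759689e-04, -1.34191026e-03, -9.99999079e-01]]), 'force': array([0.57097431, 0.33975693, 1.2809255 ]), 'moment': array([-0.01493329, -0.01732936, -0.00337389]), 'gripper_force': 0.0, 'width': 0.08527021206100477} -0.0187
scene {'vertical_fov': 45.46389645691602, 'cx': 281.4085600849968, 'cy': 207.52443696722227, 'R': array([[-0.10653049,  0.99425937, -0.00997802],
       [ 0.62851501,  0.05955984, -0.77551371],
       [-0.77046748, -0.08888719, -0.63125187]]), 't': array([ 0.0321632 , -0.26898777,  1.59373068])}
side {'vertical_fov': 46.05091591986776, 'cx': 284.1584526654066, 'cy': 208.66626363163428, 'R': array([[-0.76767562, -0.64072151, -0.01225109],
       [-0.36324236,  0.45080658, -0.81537011],
       [ 0.52794804, -0.62148964, -0.57881041]]), 't': array([0.47142385, 0.28450137, 0.95375254])}
wrist {'vertical_fov': 68.12570088227815, 'cx': 280.9681717938729, 'cy': 212.20902250097367, 'T_tool_cam': array([[ 2.41756621e-04, -9.54775780e-01, -2.97326675e-01,
         7.56749920e-02],
       [ 9.99999719e-01,  4.42004994e-04, -6.06266188e-04,
        -3.91073487e-05],
       [ 7.10268148e-04, -2.97326445e-01,  9.54775618e-01,
        -1.42269936e-01],
       [ 0.00000000e+00,  0.00000000e+00,  0.00000000e+00,
         1.00000000e+00]])}
```

View pics/scene0.png

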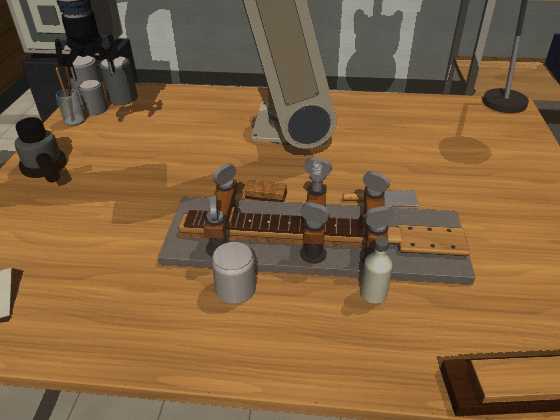

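View pics/side0.png

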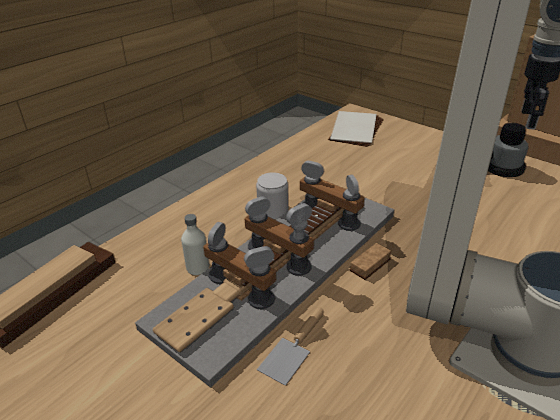

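Scene view: the proud wing is at about (317,170), on the robot side of the middle bar. In the side view it is at about (299,216). The block and knife are in front of the clamp, the tin and glue behind. I'll triangulate the wing and zoom in.

```bash
cat > h.py <<'E'
import numpy as np,cv2
def ray(d,u,v,T=None):
    f=210/np.tan(np.radians(d["vertical_fov"]/2))
    c=np.array([(u-d["cx"])/f,(v-d["cy"])/f,1.])
    if T is not None: return T[:3,3],T[:3,:3]@c
    return -d["R"].T@d["t"],d["R"].T@c
def tri(a,b):
    A=np.zeros((3,3));r=np.zeros(3)
    for o,k in(a,b):
        k=k/np.linalg.norm(k);P=np.eye(3)-np.outer(k,k);A+=P;r+=P@o
    return np.linalg.solve(A,r)
def plane(a,z): return a[0]+a[1]*(z-a[0][2])/a[1][2]
def tool(s):
    T=np.eye(4);T[:3,:3]=s["ee_rot"];T[:3,3]=s["eef_pos"];return T
def load(n): return np.load(n,allow_pickle=True).item()
E
python3 - <<'E'
from h import *
a=load("pics/scene0.npy");b=load("pics/side0.npy")
print(tri(ray(a,317,170),ray(b,299,216)), plane(ray(a,317,170),.174),plane(ray(b,299,216),.174))
x=cv2.resize(a["frame"][140:220,270:370],None,fx=4,fy=4,interpolation=2)
y=cv2.resize(b["frame"][190:270,240:340],None,fx=4,fy=4,interpolation=2)
w=cv2.resize(load("pics/wrist0.npy")["frame"],(400,300))
m=np.zeros((620,800,3),np.uint8);m[:320,:400]=x;m[:320,400:]=y;m[320:,:400]=w
cv2.imwrite("pics/m0.png",m[:600] if 0 else cv2.resize(m,(774,600)))
E
```

```text
[0.48911352 0.09923207 0.16526959] [0.50363912 0.10098203 0.174     ] [0.48191668 0.10621607 0.174     ]
```

View pics/m0.png

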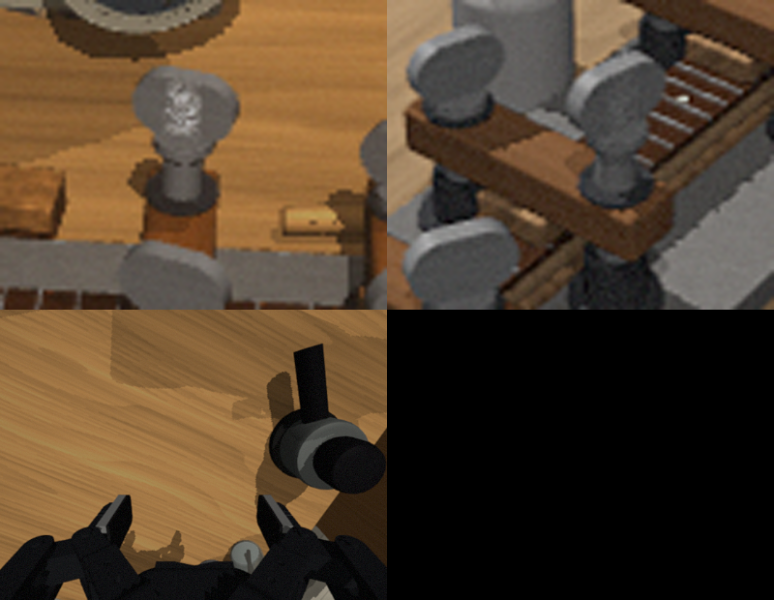

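The crops show the proud wing upright, with its broad face roughly along world y. Triangulated position is about (0.49, 0.10, 0.17). Next I move the tool above it and look from the wrist camera.

Call:
play_rows --series "27 -24.2 -1.1 0 0 0;27 -24.2 -1.1 0 0 0;27 -24.2 -1.1 0 0 0;27 -24.2 -1.1 0 0 0;27 -24.2 -1.1 0 0 0;27 -24.2 -1.1 0 0 0;27 -24.2 -1.1 0 0 0;27 -24.2 -1.1 0 0 0;27 -24.2 -1.1 0 0 0;27 -24.2 -1.1 0 0 0;27 -24.2 -1.1 0 0 0;27 -24.2 -1.1 0 0 0;27 -24.2 -1.1 0 0 0;27 -24.2 -1.1 0 0 0;27 -24.2 -1.1 0 0 0;27 -24.2 -1.1 0 0 0;27 -24.2 -1.1 0 0 0;27 -24.2 -1.1 0 0 0"

```text
time_s: 1.65
eef_pos: [0.4892, 0.103, 0.2511]
ee_rot: [[0.907, 0.421, -0.0], [0.421, -0.907, -0.0], [-0.0, 0.0, -1.0]]
force: [1.6, -1.3, -0.3]
width: 0.0853
gripper_force: 0.0
```

Call:
play_rows --series "0 0 0 0 0 -6.5;0 0 0 0 0 -6.5;0 0 0 0 0 -6.5;0 0 0 0 0 -6.5;0 0 0 0 0 -6.5;0 0 0 0 0 -6.5;0 0 0 0 0 -6.5;0 0 0 0 0 -6.5;0 0 0 0 0 -6.5;0 0 0 0 0 -6.5;0 0 0 0 0 0;0 0 0 0 0 0"

```text
time_s: 2.65
eef_pos: [0.4889, 0.101, 0.2509]
ee_rot: [[0.005, 1.0, -0.0], [1.0, -0.005, -0.0], [-0.0, -0.0, -1.0]]
force: [-0.6, 0.5, -0.1]
width: 0.0854
gripper_force: 0.0
```

Run:
```python
from h import *
from workcell import robot
s=robot.state();d=robot.snapshot("wrist");d["T"]=tool(s)@d["T_tool_cam"];np.save("pics/w1.npy",d,allow_pickle=True)
cv2.imwrite("pics/w1.png",d["frame"]);print(s["eef_pos"],s["ee_rot"].round(3),s["joints"].round(1),s["force"])
```

```text
[0.48887539 0.10095383 0.25092972] [[ 0.005  1.    -0.   ]
 [ 1.    -0.005 -0.   ]
 [-0.    -0.    -1.   ]] [ 2.   9.5 -2.8 77.6 -0.  92.3] [-0.64970515  0.4757902  -0.09586731]
```

View pics/w1.png

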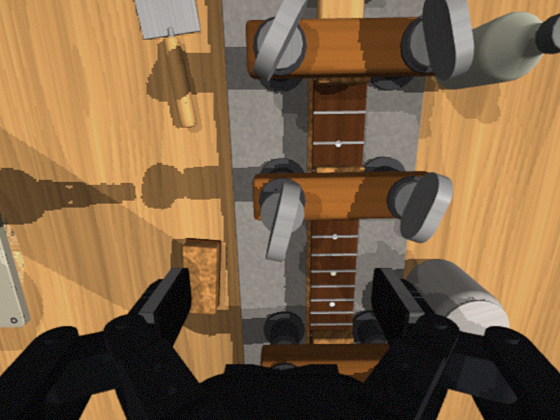

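The wing is near pixel (283,220) and its long axis is nearly vertical in the image. I'll zoom in for its top edge.

Run:
```python
from h import *
d=load("pics/w1.npy");cv2.imwrite("pics/c1.png",cv2.resize(d["frame"][165:275,240:340],None,fx=5,fy=5,interpolation=2))
```

```text
(no output)
```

View pics/c1.png

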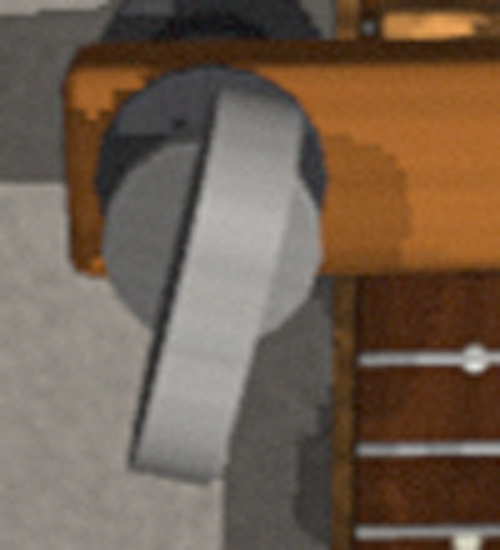

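Run:
```python
from h import *
d=load("pics/w1.npy");T=d["T"]
for z in(.172,.18,.19):
    p=plane(ray(d,292,184,T),z);q=plane(ray(d,275.4,259,T),z);e=p-q
    print(z,p[:2],q[:2],(p+q)[:2]/2,np.linalg.norm(e),np.degrees(np.arctan2(e[1],e[0])))
# collar rim circle centre approx (213,215..)/5 bottom collar top z~.153
c=plane(ray(d,240+213/5,165+235/5,T),.153);print("collar",c)
```

```text
0.172 [0.49668384 0.12947508] [0.48403713 0.06978173] [0.49036049 0.0996284 ] 0.06101831780968294 78.03811314733531
0.18 [0.49641081 0.13118567] [0.48422149 0.07365124] [0.49031615 0.10241845] 0.05881148170858846 78.03811314733522
0.19 [0.49606952 0.13332391] [0.48445194 0.07848812] [0.49026073 0.10590602] 0.056052936582220325 78.03811314733525
collar [0.48985358 0.1023621  0.153     ]
```

Call:
play_rows --series "0 1 0 0 0 5.9;0 0 0 0 0 5.9;0 0 22 0 0 0;0 0 22 0 0 0;0 0 22 0 0 0;0 0 22 0 0 0;0 0 0 0 0 0;0 0 0 0 0 0;0 0 0 0 0 0"

```text
time_s: 3.45
eef_pos: [0.4905, 0.101, 0.1643]
ee_rot: [[0.207, 0.978, 0.001], [0.978, -0.207, 0.0], [0.0, 0.001, -1.0]]
force: [0.2, -0.0, 0.1]
width: 0.0853
gripper_force: 0.0
```

Call:
play_rows --series "0 0 0 0 0 0;0 0 0 0 0 0;0 0 0 0 0 0;0 0 0 0 0 0;0 0 0 0 0 0;0 0 0 0 0 0;0 0 0 0 0 0;0 0 0 0 0 0;0 0 0 0 0 0;0 0 0 0 0 0" --hand 22

```text
time_s: 4.28
eef_pos: [0.49, 0.101, 0.1631]
ee_rot: [[0.206, 0.979, -0.0], [0.979, -0.206, -0.0], [-0.0, -0.0, -1.0]]
force: [0.7, -0.3, 0.8]
width: 0.0188
gripper_force: 0.0
```

```bash
cat > look.py <<'E'
import sys;from h import *
from workcell import robot
n=sys.argv[1];s=robot.state()
print(s["time_s"],s["eef_pos"].round(4),s["joints"].round(1),s["force"].round(1),s["width"],s["gripper_force"])
m=[]
for c,(r,k) in {"scene":(135,275),"side":(180,255),"wrist":(0,0)}.items():
    d=robot.snapshot(c);np.save(f"pics/{c}{n}.npy",d,allow_pickle=True);f=d["frame"]
    m.append(cv2.resize(f[r:r+80,k:k+84] if r else f[170:420,150:413],(263,250),interpolation=2))
cv2.imwrite(f"pics/L{n}.png",np.hstack(m))
E
python3 look.py 2
```

```text
4.2833 [0.49   0.101  0.1631] [  2.   11.8 -13.   65.2  -0.  103.9] [ 0.7 -0.3  0.8] 0.01878851526988244 0.0
```

View pics/L2.png

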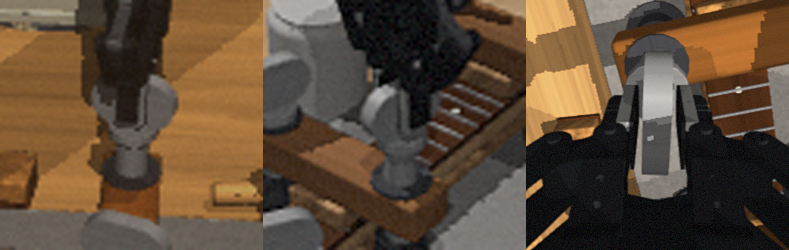

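The wing is centred between the fingers and untouched. I'll turn backward with the fingers loose (gap about 19 mm), so the bolt can fall freely, and track the wing's height in the wrist view.

Call:
play_rows --series "0 0 0 0 0 -6;0 0 0 0 0 -6;0 0 0 0 0 -6;0 0 0 0 0 -6;0 0 0 0 0 -6;0 0 0 0 0 -6;0 0 0 0 0 -6;0 0 0 0 0 0;0 0 0 0 0 0"

```text
time_s: 5.18
eef_pos: [0.49, 0.101, 0.1631]
ee_rot: [[-0.499, 0.867, 0.0], [0.867, 0.499, -0.0], [-0.0, 0.0, -1.0]]
force: [-1.1, 0.7, 0.5]
width: 0.0186
gripper_force: 0.3
```

```bash
cat > trk.py <<'E'
import sys;from h import *
from workcell import robot
n,ref=sys.argv[1:3];s=robot.state();d=robot.snapshot("wrist");np.save(f"pics/wrist{n}.npy",d,allow_pickle=True)
cv2.imwrite(f"pics/wr{n}.png",d["frame"])
t=load(f"pics/wrist{ref}.npy")["frame"][205:265,245:315]
best=max((cv2.minMaxLoc(cv2.matchTemplate(d["frame"],cv2.resize(t,None,fx=k,fy=k),5))[1::2]+(k,) for k in(.92,.96,1,1.04)))
print("score",best[0],"shift",best[1][0]-245,best[1][1]-205,"scale",best[2])
print(s["time_s"],s["eef_pos"].round(4),s["joints"][5].round(1),s["force"].round(1),s["moment"].round(2),s["width"].round(4),s["gripper_force"])
E
python3 trk.py 3 2
```

```text
score 0.573682963848114 shift 9 -160 scale 0.92Traceback (most recent call last):
  File "trk.py", line 8, in <module>
    print(s["time_s"],s["eef_pos"].round(4),s["joints"][5].round(1),s["force"].round(1),s["moment"].round(2),s["width"].round(4),s["gripper_force"])
                                                                                                             ^^^^^^^^^^^^^^^^
AttributeError: 'float' object has no attribute 'round'
```

View pics/wr3.png

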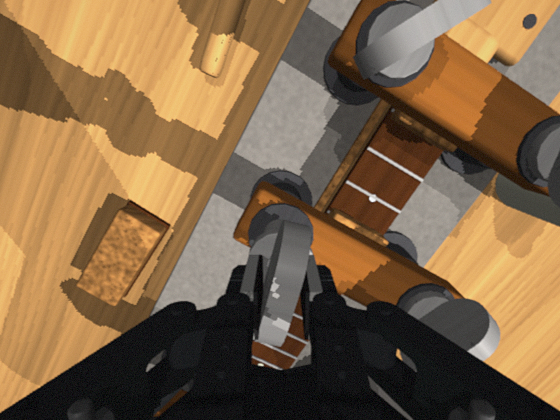

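The wing sits between the pads near (285,270), skewed and being pushed. I'll continue in steps.

```bash
sed -i 's/s\["width"\].round(4)/round(s["width"],4)/; s/\[205:265,245:315\]/[212:300,262:316]/; s/\[0\]-245,best\[1\]\[1\]-205/[0]-262+40,best[1][1]-212+40-0/; s/matchTemplate(d\["frame"\]/matchTemplate(d["frame"][172:340,222:356]/; s/-262+40,best/-40,best/; s/-212+40-0/-40/' trk.py; grep -n match -A1 trk.py
```

```text
6:best=max((cv2.minMaxLoc(cv2.matchTemplate(d["frame"][172:340,222:356],cv2.resize(t,None,fx=k,fy=k),5))[1::2]+(k,) for k in(.92,.96,1,1.04)))
7-print("score",best[0],"shift",best[1][0]-40,best[1][1]-40,"scale",best[2])
```

Call:
play_rows --series "0 0 0 0 0 -7;0 0 0 0 0 -7;0 0 0 0 0 -7;0 0 0 0 0 0;0 0 0 0 0 0"

```text
time_s: 5.65
eef_pos: [0.4901, 0.1009, 0.163]
ee_rot: [[-0.775, 0.632, 0.0], [0.632, 0.775, -0.0], [-0.0, 0.0, -1.0]]
force: [0.1, -0.4, 0.9]
width: 0.0186
gripper_force: 0.2
```

```bash
python3 trk.py 4 3
```

```text
score 0.8961249589920044 shift 0 0 scale 1
5.65 [0.4901 0.1009 0.163 ] 41.2 [ 0.1 -0.4  0.9] [-0.05  0.03  0.  ] 0.0186 0.22257090371567756
```

Call:
play_rows --series "0 0 0 0 0 -7;0 0 0 0 0 -7;0 0 0 0 0 -7;0 0 0 0 0 0;0 0 0 0 0 0"

```text
time_s: 6.12
eef_pos: [0.4902, 0.101, 0.163]
ee_rot: [[-0.95, 0.314, 0.0], [0.314, 0.95, 0.0], [-0.0, 0.0, -1.0]]
force: [0.5, -0.4, 0.3]
width: 0.0188
gripper_force: 0.0
```

```bash
python3 trk.py 5 4
```

```text
score 0.7844654321670532 shift 0 0 scale 1
6.1167 [0.4902 0.101  0.163 ] 20.3 [ 0.5 -0.4  0.3] [-0.01  0.04  0.03] 0.0188 0.0
```

Call:
play_rows --series "0 0 0 0 0 -7;0 0 0 0 0 -7;0 0 0 0 0 -7;0 0 0 0 0 0;0 0 0 0 0 0"

```text
time_s: 6.58
eef_pos: [0.4901, 0.101, 0.163]
ee_rot: [[-0.999, -0.047, 0.0], [-0.047, 0.999, 0.0], [-0.0, 0.0, -1.0]]
force: [0.9, 0.1, -0.1]
width: 0.0187
gripper_force: 0.0
```

```bash
python3 trk.py 6 3;python3 trk.py 6 5
```

```text
score 0.728099524974823 shift -3 -3 scale 1.04
6.5833 [0.4901 0.101  0.163 ] -0.7 [ 0.9  0.1 -0.1] [ 0.02 -0.01  0.02] 0.0187 0.0
score 0.8121041655540466 shift 0 -5 scale 0.96
6.6333 [0.4901 0.101  0.163 ] -0.7 [ 0.1 -0.4  0.4] [-0.02  0.01 -0.01] 0.0188 0.0
```

Call:
play_rows --series "0 0 0 0 0 -7;0 0 0 0 0 -7;0 0 0 0 0 -7;0 0 0 0 0 0;0 0 0 0 0 0"

```text
time_s: 7.1
eef_pos: [0.49, 0.101, 0.1631]
ee_rot: [[-0.915, -0.403, 0.0], [-0.403, 0.915, 0.0], [-0.0, -0.0, -1.0]]
force: [-0.1, 0.3, 0.3]
width: 0.0189
gripper_force: 0.0
```

```bash
python3 trk.py 7 3;python3 trk.py 7 6
```

```text
score 0.7492526769638062 shift -1 0 scale 1
7.1 [0.49   0.101  0.1631] -21.7 [-0.1  0.3  0.3] [ 0.03 -0.03  0.01] 0.0189 0.0
score 0.8697574734687805 shift 5 3 scale 0.92
7.15 [0.49   0.101  0.1631] -21.7 [ 0.3  0.  -0.4] [-0.02 -0.05 -0.01] 0.0188 0.0
```

Run:
```python
from h import *
m=[cv2.resize(load(f"pics/wrist{n}.npy")["frame"][180:380,220:350],None,fx=2,fy=1.5*4/3,interpolation=2) for n in(2,4,5,6,7)]
m=[x[:300] if 0 else cv2.resize(x,(160,246)) for x in m]
cv2.imwrite("pics/M7.png",np.hstack(m))
```

```text
(no output)
```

View pics/M7.png

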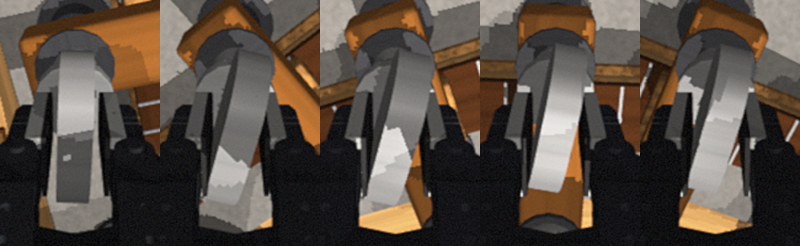

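Wrist crops are skewed in all turned frames. In frame 6 the lower end sits higher (about 190 against 205), which suggests a drop, but frame 7 is ambiguous. I'll check against the rotationally symmetric collar in the fixed cameras.

```bash
cat > col.py <<'E'
import sys;from h import *
from workcell import robot
n=sys.argv[1]
if len(sys.argv)>2:
    for c in("scene","side"): np.save(f"pics/{c}{n}.npy",robot.snapshot(c),allow_pickle=True)
g=lambda c,n:cv2.resize(cv2.cvtColor(load(f"pics/{c}{n}.npy")["frame"],6),None,fx=4,fy=4,interpolation=2).astype(np.float32)
cs=load("pics/scene0.npy")["R"],load("pics/scene0.npy")["t"]
for c in("scene","side"):
    d=load(f"pics/{c}0.npy");f=210/np.tan(np.radians(d["vertical_fov"]/2))
    P=lambda z:(lambda q:np.array([d["cx"]+f*q[0]/q[2],d["cy"]+f*q[1]/q[2]]))(d["R"]@[.490,.1012,z]+d["t"])
    u,v=P(.150);v8=P(.142)[1]
    I,J=g(c,"0"),g(c,n);r=[]
    a=slice(int(4*(v-4)),int(4*(v+5)));
    t=I[a,int(4*(u-6)):int(4*(u+6))];w=J[int(4*(v-7)):int(4*(v+16)),int(4*(u-8)):int(4*(u+8))]
    o=cv2.minMaxLoc(cv2.matchTemplate(w,t,5))
    print(c,n,"score",round(o[1],2),"mm down",round((o[3][1]-(a.start-int(4*(v-7))))/4/(v8-v)*8,1),"du",o[3][0]/4-2)
E
python3 col.py 2; python3 col.py 7 x
```

```text
scene 2 score 0.6 mm down 17.1 du -0.25
side 2 score 0.29 mm down 1.4 du -0.25
scene 7 score 0.54 mm down -4.8 du 1.25
side 7 score 0.55 mm down -8.1 du 2.0
```

Run:
```python
from h import *
for n in "34567":
    f=load(f"pics/wrist{n}.npy")["frame"];h=cv2.cvtColor(f,cv2.COLOR_BGR2HSV)
    m=((h[...,1]<50)&(h[...,2]>75)).astype(np.uint8);m[:,:225]=0;m[:,345:]=0;m[:200]=0;m[375:]=0
    k,l,st,_=cv2.connectedComponentsWithStats(cv2.morphologyEx(m,2,np.ones((3,3))))
    i=l[270:325,262:295];i=np.bincount(i[i>0]).argmax();b=l==i
    print(n,"bottom",[(c,np.where(b[:,c])[0].max()) for c in range(255,295,4) if b[:,c].any()], [(r,np.where(b[r])[0].min(),np.where(b[r])[0].max()) for r in(260,290,310)])
m=[cv2.resize(load(f"pics/wrist{n}.npy")["frame"][190:370,235:335],(260,468),interpolation=2) for n in(5,6,7)]
cv2.imwrite("pics/M8.png",np.hstack(m))
```

```text
3 bottom [(255, np.int64(341)), (259, np.int64(342)), (263, np.int64(343)), (267, np.int64(345)), (271, np.int64(348)), (275, np.int64(349)), (279, np.int64(346)), (283, np.int64(342)), (287, np.int64(334)), (291, np.int64(337))] [(260, np.int64(278), np.int64(308)), (290, np.int64(270), np.int64(300)), (310, np.int64(265), np.int64(294))]
4 bottom [(255, np.int64(354)), (259, np.int64(355)), (263, np.int64(355)), (267, np.int64(357)), (271, np.int64(358)), (275, np.int64(360)), (279, np.int64(362)), (283, np.int64(364)), (287, np.int64(367)), (291, np.int64(367))] [(260, np.int64(277), np.int64(308)), (290, np.int64(270), np.int64(300)), (310, np.int64(264), np.int64(294))]
5 bottom [(255, np.int64(354)), (259, np.int64(352)), (263, np.int64(351)), (267, np.int64(350)), (271, np.int64(349)), (275, np.int64(348)), (279, np.int64(347)), (283, np.int64(346)), (287, np.int64(345)), (291, np.int64(343))] [(260, np.int64(277), np.int64(314)), (290, np.int64(269), np.int64(317)), (310, np.int64(264), np.int64(294))]
6 bottom [(259, np.int64(331)), (263, np.int64(332)), (267, np.int64(333)), (271, np.int64(334)), (275, np.int64(334)), (279, np.int64(335)), (283, np.int64(335)), (287, np.int64(328)), (291, np.int64(311))] [(260, np.int64(274), np.int64(303)), (290, np.int64(268), np.int64(296)), (310, np.int64(264), np.int64(291))]
7 bottom [(259, np.int64(332)), (263, np.int64(344)), (267, np.int64(345)), (271, np.int64(347)), (275, np.int64(348)), (279, np.int64(349)), (283, np.int64(351)), (287, np.int64(352)), (291, np.int64(354))] [(260, np.int64(278), np.int64(307)), (290, np.int64(269), np.int64(298)), (310, np.int64(263), np.int64(295))]
```

View pics/M8.png

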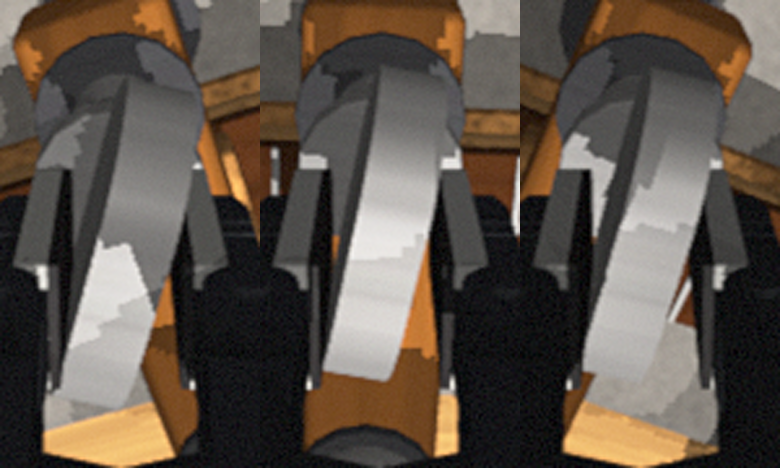

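From the enlarged crops, frame 5 has the wing's lower end near y=405. Frames 6 and 7 both have it near 380, about 10 px higher and slightly smaller, so the bolt dropped one pitch between frames 5 and 6. It is now about 0.1 turn past that point and in the thread. Next I align the fingers and grip, turn a little forward, regrip with a half-turn back, then screw in.

Call:
play_rows --series "0 0 2 0 0 5;0 0 2 0 0 5;0 0 2 0 0 5;0 0 0 0 0 0"

```text
time_s: 7.63
eef_pos: [0.4898, 0.101, 0.1567]
ee_rot: [[-0.988, -0.153, -0.001], [-0.153, 0.988, -0.0], [0.001, 0.0, -1.0]]
force: [-0.3, -1.1, 0.6]
width: 0.0188
gripper_force: 0.0
```

Call:
play_rows --series "0 0 0 0 0 0;0 0 0 0 0 0;0 0 0 0 0 0;0 0 0 0 0 0;0 0 0 0 0 0;0 0 0.15 0 0 7;0 0 0.15 0 0 7;0 0 0.15 0 0 7;0 0 0 0 0 0;0 0 0 0 0 0" --hand 0

```text
time_s: 8.47
eef_pos: [0.4899, 0.1008, 0.1566]
ee_rot: [[-0.979, 0.202, -0.0], [0.202, 0.979, -0.0], [0.0, -0.0, -1.0]]
force: [-0.6, -1.4, 0.2]
width: 0.0109
gripper_force: 59.2
```

Call:
play_rows --series "0 0 0 0 0 0;0 0 0 0 0 0;0 0 0 0 0 0;0 0 0 0 0 0;0 0 0 0 0 0;0 0 0 0 0 0;0 0 0 0 0 0;0 0 0 0 0 0" --hand 100

```text
time_s: 9.13
eef_pos: [0.49, 0.101, 0.1567]
ee_rot: [[-0.979, 0.206, 0.0], [0.206, 0.979, 0.0], [-0.0, 0.0, -1.0]]
force: [-1.0, 0.7, -0.0]
width: 0.0854
gripper_force: 0.0
```

Call:
play_rows --series "0 0 0 0 0 -7;0 0 0 0 0 -7;0 0 0 0 0 -7;0 0 0 0 0 -7;0 0 0 0 0 -7;0 0 0 0 0 -7;0 0 0 0 0 -7;0 0 0 0 0 -7;0 0 0 0 0 -7;0 0 0 0 0 -7;0 0 0 0 0 -7;0 0 0 0 0 -7;0 0 0 0 0 -7;0 0 0 0 0 -7;0 0 0 0 0 -7;0 0 0 0 0 -7;0 0 0 0 0 -7;0 0 0 0 0 -7;0 0 0 0 0 -7;0 0 0 0 0 -7"

```text
time_s: 10.8
eef_pos: [0.49, 0.101, 0.1566]
ee_rot: [[0.622, -0.783, 0.0], [-0.783, -0.622, 0.0], [-0.0, -0.0, -1.0]]
force: [0.0, -0.1, 0.7]
width: 0.0855
gripper_force: 0.0
```

Call:
play_rows --series "0 0 0 0 0 -7;0 0 0 0 0 -7;0 0 0 0 0 -7;0 0 0 0 0 -7;0 0 0 0 0 -7;0 0 0 0 0 -5;0 0 0 0 0 0;0 0 0 0 0 0;0 0 0 0 0 0"

```text
time_s: 11.55
eef_pos: [0.49, 0.1009, 0.1566]
ee_rot: [[0.978, -0.209, 0.0], [-0.209, -0.978, -0.0], [0.0, 0.0, -1.0]]
force: [-0.1, 0.1, 1.2]
width: 0.0857
gripper_force: 0.0
```

Call:
play_rows --series "0 0 0 0 0 0;0 0 0 0 0 0;0 0 0 0 0 0;0 0 0 0 0 0;0 0 0 0 0 0;0 0 0 0 0 0;0 0 0 0 0 0;0 0 0 0 0 0;0 0 0 0 0 0;0 0 0 0 0 0;0 0 0 0 0 0;0 0 0 0 0 0;0 0 0 0 0 0;0 0 0 0 0 0" --hand 0

```text
time_s: 12.72
eef_pos: [0.49, 0.1009, 0.1567]
ee_rot: [[0.979, -0.206, 0.0], [-0.206, -0.979, -0.0], [0.0, 0.0, -1.0]]
force: [-0.9, -2.0, 3.3]
width: 0.0115
gripper_force: 59.4
```

```bash
python3 trk.py 8 7
```

```text
score 0.5765092372894287 shift -4 -7 scale 0.92
12.7167 [0.49   0.1009 0.1567] -166.1 [-0.9 -2.   3.3] [-0.4   0.27  0.04] 0.0115 59.35835586533358
```

Call:
play_rows --series "0 0 0.16 0 0 7;0 0 0.16 0 0 7;0 0 0.16 0 0 7;0 0 0.16 0 0 7;0 0 0.16 0 0 7;0 0 0.16 0 0 7;0 0 0.16 0 0 7;0 0 0.16 0 0 7;0 0 0.16 0 0 7;0 0 0.16 0 0 7"

```text
time_s: 13.6
eef_pos: [0.4897, 0.1006, 0.1551]
ee_rot: [[0.135, -0.991, -0.0], [-0.991, -0.135, -0.001], [0.001, 0.001, -1.0]]
force: [-3.3, -4.2, 4.2]
width: 0.0114
gripper_force: 59.7
```

Call:
play_rows --series "0 0 0.16 0 0 7;0 0 0.16 0 0 7;0 0 0.16 0 0 7;0 0 0.16 0 0 7;0 0 0.16 0 0 7;0 0 0.16 0 0 7;0 0 0.16 0 0 7;0 0 0.16 0 0 7;0 0 0.16 0 0 7;0 0 0.16 0 0 7"

```text
time_s: 14.43
eef_pos: [0.4893, 0.1007, 0.1535]
ee_rot: [[-0.885, -0.466, -0.001], [-0.466, 0.885, -0.001], [0.001, -0.0, -1.0]]
force: [-5.9, -4.1, 5.3]
width: 0.0109
gripper_force: 59.8
```

Call:
play_rows --series "0 0 0.16 0 0 7;0 0 0.16 0 0 7;0 0 0.16 0 0 7;0 0 0.16 0 0 7;0 0 0.16 0 0 7;0 0 0.16 0 0 7;0 0 0.16 0 0 7;0 0 0.16 0 0 7;0 0 0.16 0 0 7;0 0 0.16 0 0 7;0 0 0.16 0 0 7;0 0 0.16 0 0 7;0 0 0.16 0 0 7;0 0 0.16 0 0 7;0 0 0.16 0 0 7"

```text
time_s: 15.68
eef_pos: [0.4895, 0.1012, 0.1511]
ee_rot: [[-0.221, 0.975, -0.001], [0.975, 0.221, 0.001], [0.001, -0.0, -1.0]]
force: [-4.0, -0.6, 5.5]
width: 0.0112
gripper_force: 59.9
```

```bash
python3 trk.py 9 8
```

```text
score 0.7448905110359192 shift 0 0 scale 1
15.6833 [0.4895 0.1012 0.1511] 79.3 [-4.  -0.6  5.5] [-0.1   0.73  0.06] 0.0112 59.908134039687866
```

Call:
play_rows --series "0 0 0.16 0 0 7;0 0 0.16 0 0 7;0 0 0.16 0 0 7;0 0 0.16 0 0 7;0 0 0.16 0 0 7;0 0 0.16 0 0 7;0 0 0.16 0 0 7;0 0 0.16 0 0 7;0 0 0.16 0 0 7;0 0 0.16 0 0 7;0 0 0.16 0 0 7;0 0 0.16 0 0 7;0 0 0.16 0 0 6;0 0 0 0 0 4;0 0 0 0 0 0;0 0 0 0 0 0;0 0 0 0 0 0"

```text
time_s: 17.15
eef_pos: [0.49, 0.1009, 0.1491]
ee_rot: [[0.987, 0.161, 0.0], [0.161, -0.987, 0.0], [0.0, -0.0, -1.0]]
force: [-2.4, -3.1, 4.6]
width: 0.0112
gripper_force: 59.8
```

```bash
python3 look.py 10
python3 - <<'E'
from h import *
c={"scene":(150,290),"side":(190,265)}
m=[np.vstack([cv2.resize(load(f"pics/{k}{n}.npy")["frame"][r:r+60,q:q+60],(260,260),interpolation=2) for k,(r,q) in c.items()]) for n in(0,2,10)]
cv2.imwrite("pics/E.png",np.hstack(m))
for n in("2","10"):
    f=load(f"pics/wrist{n}.npy")["frame"];h=cv2.cvtColor(f,cv2.COLOR_BGR2HSV);m=(h[...,1]<60)&(h[...,2]>60)
    print(n,[(r,np.flatnonzero(m[r,240:320])[[0,-1]]+240,m[r,240:320].sum()) for r in(215,220,225,230,320,330,335,340)])
E
```

```text
17.15 [0.49   0.1009 0.1491] [  2.   12.3 -14.5  63.2   0.  172.7] [-2.4 -3.1  4.6] 0.011176555923824334 59.75167141354177
2 [(215, array([257, 305]), np.int64(49)), (220, array([252, 308]), np.int64(57)), (225, array([251, 310]), np.int64(58)), (230, array([264, 312]), np.int64(49)), (320, array([260, 302]), np.int64(43)), (330, array([259, 303]), np.int64(45)), (335, array([258, 304]), np.int64(47)), (340, array([257, 309]), np.int64(53))]
10 [(215, array([240, 319]), np.int64(49)), (220, array([240, 319]), np.int64(62)), (225, array([240, 319]), np.int64(71)), (230, array([240, 319]), np.int64(77)), (320, array([268, 294]), np.int64(27)), (330, array([267, 294]), np.int64(28)), (335, array([263, 294]), np.int64(30)), (340, array([268, 294]), np.int64(27))]
```

View pics/E.png

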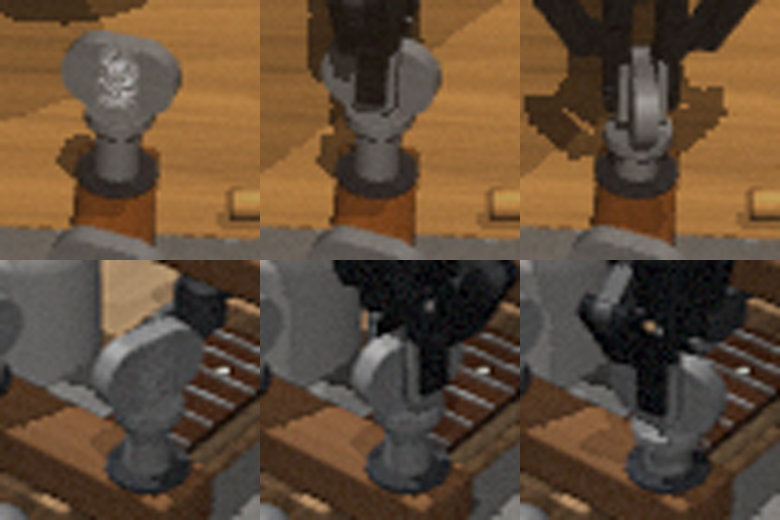

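Run:
```python
from h import *
for n in("2","10"):
    f=load(f"pics/wrist{n}.npy")["frame"][:,270:288].mean(1).mean(1)
    print(n,"low end",f[330:362:2].round().astype(int),"top end",f[212:240:2].round().astype(int))
```

```text
2 low end [ 76  76  74  74  72  70  66  84 147 134 132 126 124 126 126 124] top end [ 76  77  77  77  75  76  93 105 118 127 133 138 146 148]
10 low end [185 181 175 170 162 155 140 125 104 111 112 115 119 120 143 126] top end [ 73  70  70  72  69 116 133 140 151 161 166 171 174 177]
```

The wing sits at the same place in the tool frame as at the start, and the tool is now 14 mm lower. The bolt has therefore sunk about 14 mm, plus the 1–2 mm it had sunk at the start, giving roughly 15.7 mm in all. The scene view agrees: the collar is clearly lower. The grip is steady at about 60 N.

```bash
python3 -c "
from workcell import robot
print(robot.sign_off())"
```

```text
the job is handed in; nothing more can be done
None
```

The bolt dropped into the thread and was turned about one full turn forward to roughly 15.7 mm of total sink by camera estimate. The job was handed in with the gripper holding the wing still at about 60 N, no verdict came back, and I did not separately measure whether the loose things moved.

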